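# Third hand: hold a manipulator bracket against the sprung fence

### The arm

A 6-joint arm with a two-finger parallel gripper is mounted at the origin on the work surface. World frame = base frame: x ahead of the robot, y to its left, z up, the work surface at z = 0. Lengths are in m, angles in degrees, forces in N, time in s.
With the tool pointing down it reaches from about 0.3 to 0.75 m from the base axis. Payload 8.5 kg.
Tool frame: the origin (TCP) lies midway between the tips of the shut fingers; the grasp point (between the pads) lies 19 mm behind it; z points along the fingers, y is the line along which they close (so a half turn about z gives the same grasp; the last joint's range is limited). The gripper opens to 85 mm and grips with 20 to 120 N. Pads are 22 mm wide; open, the fingers measure 114 mm over their backs; the gripper's body (76 mm by 85 mm) begins 54 mm behind the grasp point. The pads swing forward as they close: fully open they stand 13 mm farther back than shut.
Start: joints at [50.747, 21.807, 74.336, -0, 83.858, -12.336], TCP at [0.249, 0.49, 0.231] pointing down, gripper open.
Joint ranges: [-178.18, 178.18], [-50.72, 133.34], [12.68, 142.11], [-81.47, 261.47], [9.98, 163.14], [-165.26, 165.26]. Speed limits (degrees/s): [136.94, 136.94, 180, 180, 180, 180].

### API

Orientations are given as a 3x3 rotation matrix whose columns are the frame's x, y, z axes.
In Python, from rig import env gives the robot as it stands. The module is installed in compiled form; this text tells all that it offers.
- The arm moves only by the tool jog_arm, never from a script. Its argument "targets" is a list of rows, each a list of 6 numbers: the shift along the tool's x, y, z in cm, then the turn, a rotation vector about the tool's x, y, z in degrees. A call has 1 to 8 rows; each row is the pose to reach, as a shift and turn from the pose commanded when the call began, along the tool's axes at that moment; what a row does not reach only later rows make up. A row lasts 1/12 s, in which the tool goes at most 41.7 mm and 7.16 degrees, less where a joint would pass 70% of its speed; a pose out of reach is approached as far as the arm can. A call with a gripper value outside its range is refused whole. "hand" is the opening, from 0 (shut) to 1 (fully open), set as the call begins (left out, the last holds). The fingers move at their own pace and stop on an object; "newtons" is the grip in N (left out, the last holds). Time passes only in rows, so rows that repeat a pose let the fingers close. It gives the time, the measured TCP pose, the force, the opening and the grip force at its end, in the units of the state.
- env.observe(): the state, without advancing time (a new reading comes with each control period).
- env.get_image(name): name is "side" or "top"; returns a dict with "frame" (400x640x3 uint8, red, green, blue), "depth" (400x640 float32, m along the optical axis (not along the pixel's ray), 0 where there is no reading), "fovy" (degrees; the focal length in pixels is half the picture's height over the tangent of half this angle, whatever the lens; pixels are square), "cx", "cy" (the principal point, pixels), "k1" (the pictures are not rectified: a ray, as slopes to the right and down, at radius r is drawn at 1 + k1 r^2 times it, then the intrinsics apply), "cam_to_world" (4x4, takes a point from camera to world coordinates). Camera axes: x right, y down, z forward; pixel columns grow to the right and rows downward; lengths in m; the calibration is good to about 2 mm. A picture is of the moment at which its call begins.
- env.close_job(): hands the job in; it is judged then, once.
Trained networks look in the newest picture that a camera, given by its name, has taken for a name from the list of things; names that differ only in an ending like _2 or _b are one class to them, and where a whole thing is asked for, a point or a joint stands for the part that bears it (a point fixed in the world has none). Each returns a list of dicts, best first, with "score" (0 to 1); they miss things now and then, are a little off and sometimes report something else, mostly with a low value. They report only what shows in the picture. A call takes as long as a camera call. They do not tell look-alikes from the thing itself.
- env.regions_of(camera, target): "pixels" (400x640 bool, what is visible of it) and "point" ([row, column] in pixels, amid what is visible of it).
The state is a dict: "time_s": time; "q": joint angles; "qvel": joint speeds; "joint_efforts": joint torques, N m; "position": TCP position; "tool_rot": TCP orientation; "ft_force": force on the tool from outside, world axes, zero at the start; "wrist_torque": the same for the moment, N m; "grip_width": finger opening in m; "gripper_force": force on a finger pad.
Only numpy, scipy, OpenCV 4.12 (cv2) and the standard library are available. Lean on these libraries where they do the work, as an engineer would, in place of code of your own. Each camera call takes 0.05 s, during which the arm holds its last target. There are 200 camera calls.

### The job

Pick up the dark steel bracket with the square post (not its twin with the round pillar), set it flat between the two guide rails of the black mounting plate with its toe towards the steel fence, and slide it up flush against that sprung fence. Press it there with a steady 10 N or so, never hard enough to drive the fence to the end of its travel, for at least three seconds so that a colleague can put the screws in, and finish while still holding it pressed there: do not let go. Leave the other things on the bench where they are.

Things in the scene. Friction and masses are not known exactly. Their poses are not given: they have to be found in the camera images.
- bracket: dark steel bracket, 0.25 to 0.5 kg. Flat foot 70 (x) x 56 (y) x 12 mm; on it an upright square-edged post, 20 (x) x 30 (y) mm, its axis at x = -20 mm, its top 72 mm above the underside. The foot reaches farther towards +x: the toe, with two bright screw bushes. Origin: centre of the underside; z up. Starts flat on the bench, x axis within 40 degrees of world x
- bracket_toe (a point): middle of the lower edge of the bracket's front (toe) face, at x = 35 mm, y = 0, z = 0 in the bracket's frame; this flat face goes against the fence
- mount: black slippery-coated plate (friction 0.12 to 0.18) fixed to the bench, 200 (x) x 140 (y) x 14 mm, x axis towards the fence and within 30 degrees of world x. Origin: centre of its underside. Two guide rails, 8 mm tall, on it from x = -20 to +50 mm, inner faces at y = -32 and +32 mm (64 mm channel); bare plate behind them. Fixed bar, 26 mm tall, at x = 88 to 100 mm behind the fence
- fence: sprung steel fence bar across the channel end, 12 thick x 84 wide x 24 mm tall. Origin: middle of the lower edge of its face towards the bracket, on the plate top (14 mm above the bench); axes as the mount. At rest at x = 55 mm in the mount frame; slides along +x against a spring of 1 N per mm, no preload, hard stop after 18 mm; at 10 N it is 10 mm in
- pillar: the look-alike: the same foot as the bracket, but its post is a round pillar of 26 mm diameter, 72 mm to the top; not wanted, leave it alone. Origin: centre of the foot's underside
- objective: bystander: steel objective lens standing upright, 32 mm diameter, 50 mm tall; origin at the centre of its underside
- jar: bystander: small glass jar, 48 mm diameter, 60 mm tall; origin at the centre of its underside
- driver: bystander: screwdriver lying flat, about 170 mm long, along its x axis; less than 35 mm high
- dishes: bystander: stack of three small culture dishes, 62 mm diameter, 44 mm tall; origin at the centre of its underside
- mouse: bystander: round black computer mouse, 62 mm diameter, 31 mm tall; origin at the centre of its underside
Not all that is in view belongs to the job. What is shaped like the bracket but turquoise is not meant.

How it is judged:
By the outcome, as a careful person would: the job done as asked, in the order asked, and still so for the second after the job is handed in, while the arm keeps its last pose, push and grip.
It also fails if it takes over 56 s, if anything falls off the work surface, if the arm or the gripper's body presses on something with over 40 N, if the wrist force passes 120 N, or if a joint passes its speed limit or range.

## Working session

There is one attempt and no reset: what is moved stays moved. The work goes in short steps, Python scripts to look and compute and a tool call to move; the robot and the scene stay as the last step left them, time stands still between calls to the robot, and variables do not carry over. Pictures are saved under pics/ and viewed, at most 10 in all, crops included, and the job is handed in when it is done.

Besides the shell and the picture viewer there is one more tool, called after "Call:" in YAML: its name, and indented under it one key for each argument. jog_arm: Moves the arm, as the interface text tells. Its arguments: {"type":"object","properties":{"targets":{"type":"array","items":{"type":"array","items":{"type":"number"}}},"hand":{"type":"number"},"newtons":{"type":"number"}},"required":["targets"]}

```bash
mkdir -p pics; cat > h.py <<'E'
import numpy as np, cv2
from rig import env
def cam(n):
    im=env.get_image(n); im['f']=200/np.tan(np.radians(im['fovy'])/2); return im
def ray(im,r,c):
    f=im['f'];K=np.array([[f,0,im['cx']],[0,f,im['cy']],[0,0,1.]])
    p=cv2.undistortPoints(np.stack([np.ravel(c),np.ravel(r)],1).astype(float).reshape(-1,1,2),K,np.array([im['k1'],0,0,0.]))[:,0]
    return np.c_[p,np.ones(len(p))]
def world(im,r,c):
    d=ray(im,r,c)*im['depth'][np.ravel(r).astype(int),np.ravel(c).astype(int)][:,None]
    T=im['cam_to_world'];return d@T[:3,:3].T+T[:3,3]
def onz(im,r,c,z):
    T=im['cam_to_world'];d=ray(im,r,c)@T[:3,:3].T
    return T[:3,3]+d*((z-T[2,3])/d[:,2])[:,None]
def save(n,a): cv2.imwrite('pics/'+n,a[...,::-1])
E
python3 - <<'E'
from h import *
for n in('side','top'):
    im=cam(n);save(n+'0.png',im['frame']);print(n,im['fovy'],im['cx'],im['cy'],im['k1'],im['cam_to_world'].round(3).tolist())
    for t in('bracket','bracket_toe','pillar','mount','fence'):
        for o in env.regions_of(n,t)[:4]:
            r,c=np.nonzero(o['pixels']);k=im['depth'][r,c]>0;w=world(im,r[k],c[k])
            print(t,round(o['score'],2),np.round(o['point']),len(r),np.median(w,0).round(3),np.percentile(w[:,2],[5,95]).round(3))
E
```

```text
side 43.01629275001954 320.988746431474 205.6460046143002 -0.01936647221882902 [[0.9, -0.207, 0.384, 0.117], [-0.436, -0.465, 0.77, -0.989], [0.019, -0.861, -0.509, 0.716], [0.0, 0.0, 0.0, 1.0]]
bracket 0.91 [304. 296.] 1089 [ 0.425 -0.272  0.013] [0.004 0.072]
bracket 0.65 [274. 284.] 699 [ 0.438 -0.181  0.014] [0.004 0.072]
bracket_toe 0.71 [276. 284.] 745 [ 0.438 -0.181  0.014] [0.001 0.072]
bracket_toe 0.7 [305. 297.] 1092 [ 0.425 -0.272  0.013] [0.005 0.072]
pillar 0.74 [262. 356.] 761 [ 0.601 -0.208  0.013] [0.002 0.072]
pillar 0.54 [196. 287.] 2170 [0.59  0.168 0.014] [0.006 0.039]
mount 0.98 [193. 287.] 2274 [0.589 0.167 0.014] [0.002 0.038]
fence 0.66 [182. 303.] 186 [0.644 0.184 0.031] [0.018 0.04 ]
fence 0.27 [190. 373.] 456 [0.805 0.064 0.033] [0.002 0.045]
top 57.89197416775236 313.97093153964056 200.2199834384328 -0.07539976100784804 [[-0.119, -0.973, 0.2, 0.401], [-0.993, 0.117, -0.02, 0.028], [-0.004, -0.201, -0.98, 1.034], [0.0, 0.0, 0.0, 1.0]]
bracket 0.94 [252. 421.] 501 [ 0.429 -0.266  0.013] [0.009 0.073]
bracket 0.76 [244. 382.] 476 [ 0.46  -0.166  0.012] [0.009 0.073]
bracket_toe 0.89 [243. 383.] 505 [ 0.46  -0.166  0.012] [0.008 0.073]
bracket_toe 0.71 [248. 421.] 527 [ 0.428 -0.266  0.013] [0.003 0.073]
pillar 0.76 [185. 384.] 414 [ 0.618 -0.189  0.013] [0.01  0.073]
mount 0.69 [213. 253.] 3493 [0.589 0.182 0.015] [0.011 0.039]
fence 0.64 [193. 245.] 213 [0.65  0.188 0.037] [0.019 0.041]
```

```bash
python3 - <<'E'
import cv2
a=cv2.imread('pics/side0.png');b=cv2.imread('pics/top0.png')
cv2.imwrite('pics/sidec.png',cv2.resize(a[140:360,180:460],None,fx=2.7,fy=2.7,interpolation=3))
E
```

```text
(no output)
```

View pics/top0.png

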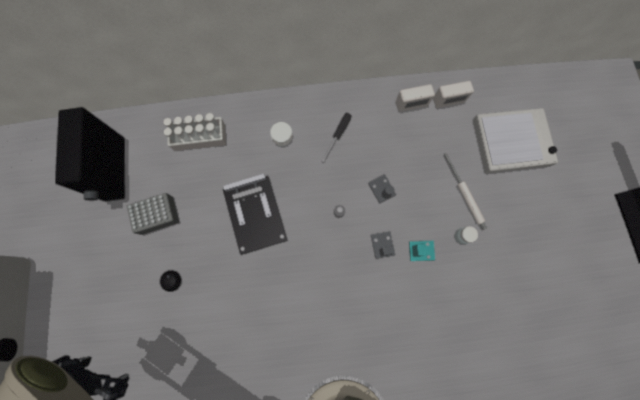

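View pics/sidec.png

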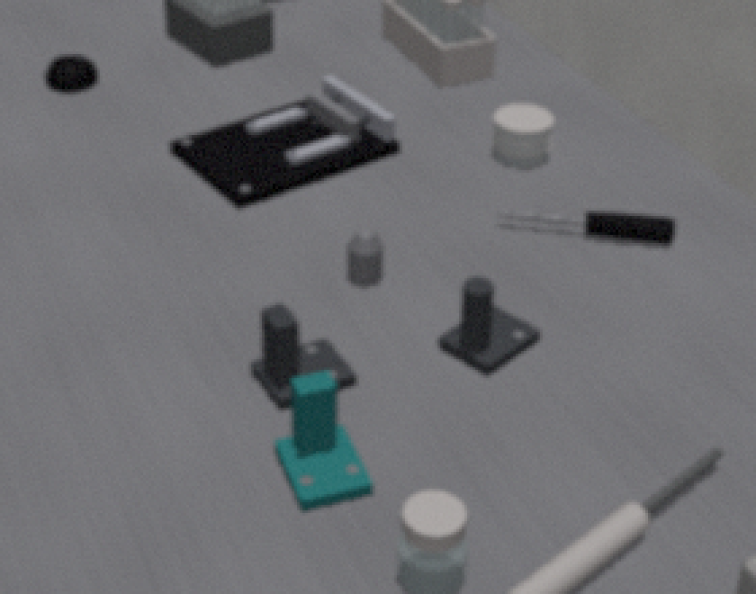

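Bracket candidates in the top image: (244,382) dark with a square post, (185,384) dark with a round pillar, and (250,421) turquoise. The side crop shows the square post at side pixel (264,284), so I choose that one. The channel and fence are at top (205,252).

```bash
cat > m.py <<'E'
from h import *
def pts(n,t,near):
    im=cam(n)
    L=env.regions_of(n,t);best=None
    for o in L:
        r,c=np.nonzero(o['pixels']);k=im['depth'][r,c]>0;w=world(im,r[k],c[k])
        if np.linalg.norm(np.median(w,0)[:2]-near)<.05: best=o;break
    m=cv2.dilate(best['pixels'].astype(np.uint8),np.ones((5,5)))
    r,c=np.nonzero(m);k=im['depth'][r,c]>0
    return world(im,r[k],c[k]),im['frame'][r[k],c[k]],im
def rect(p):
    (c,s,a)=cv2.minAreaRect((p[:,:2]*1000).astype(np.float32)); return np.round(c,1),np.round(s,1),round(a,1)
E
python3 - <<'E'
from m import *
for n in('top','side'):
    w,f,im=pts(n,'bracket',[.45,-.175])
    foot=w[(w[:,2]>.008)&(w[:,2]<.016)];top=w[(w[:,2]>.068)&(w[:,2]<.078)]
    print(n,'foot',len(foot),rect(foot),foot.mean(0).round(4),'post',len(top),rect(top),top.mean(0).round(4),'minrange',w[:,2].min().round(3))
    w,f,im=pts(n,'mount',[.59,.175])
    for a,b,l in((.011,.017,'plate'),(.019,.025,'rails'),(.035,.0395,'fence'),(.0385,.045,'bar')):
        p=w[(w[:,2]>a)&(w[:,2]<b)]
        print(l,len(p),rect(p),p.mean(0).round(4))
    g=f.mean(1);p=w[(w[:,2]>.017)&(w[:,2]<.027)&(g>90)]
    lab=cv2.partition if 0 else None
    _,l,ctr=cv2.kmeans((p[:,:2]*1000).astype(np.float32),2,None,(3,50,.01),5,0)
    for i in(0,1):
        q=p[l[:,0]==i];print(' rail',len(q),rect(q),q.mean(0).round(4))
E
```

```text
top foot 369 (array([ 460.4, -169.2]), array([67.7, 56.6]), 2.4) [ 0.4655 -0.167   0.0118] post 76 (array([ 440.3, -171. ]), array([17.1, 29.7]), 4.0) [ 0.4404 -0.171   0.0723] minrange -0.005
plate 2446 (array([589.2, 182.1]), array([199.8, 141.1]), 10.6) [0.5757 0.1793 0.014 ]
rails 256 (array([587.4, 178.9]), array([186.2, 123.2]), 9.3) [0.6114 0.1871 0.0219]
fence 147 (array([665.5, 197.7]), array([ 46.7, 113.7]), 10.7) [0.6631 0.1953 0.0379]
bar 222 (array([665.8, 196.5]), array([ 45.5, 119.8]), 9.9) [0.6719 0.1969 0.0405]
 rail 127 (array([575. , 221.9]), array([166.4,  19.2]), 4.7) [0.5956 0.2232 0.0219]
 rail 124 (array([625.9, 153.5]), array([101.7,  30.5]), 27.2) [0.6123 0.147  0.0217]Traceback (most recent call last):
  File "<stdin>", line 3, in <module>
  File "m.py", line 8, in pts
    m=cv2.dilate(best['pixels'].astype(np.uint8),np.ones((5,5)))
                 ~~~~^^^^^^^^^^
TypeError: 'NoneType' object is not subscriptable
```

```bash
python3 - <<'E'
from m import *
import m
n='side'
for o_try in range(3):
    try: w,f,im=pts(n,'bracket',[.438,-.181]); break
    except TypeError: pass
foot=w[(w[:,2]>.008)&(w[:,2]<.016)];top=w[(w[:,2]>.068)&(w[:,2]<.078)]
foot=foot[foot[:,1]>-.21]
print('foot',len(foot),rect(foot),'post',len(top),rect(top),top.mean(0).round(4))
w,f,im=pts(n,'mount',[.589,.167])
def show(w,f):
    p=w[(w[:,2]>.011)&(w[:,2]<.017)];print('plate',len(p),rect(p))
    a=np.radians(10.6);R=np.array([[np.cos(a),-np.sin(a)],[np.sin(a),np.cos(a)]])
    q=(w[:,:2]-[.5892,.1821])@R*1000
    z=w[:,2]*1000
    for s in(-1,1):
        k=(abs(q[:,0]-15)<32)&(abs(q[:,1]*s-37)<14)&(z>19.5)&(z<24)
        r=q[k];print(' rail',k.sum(),r.mean(0).round(1),z[k].mean().round(1),'slope deg',np.degrees(np.arctan(np.polyfit(r[:,0],r[:,1],1)[0])).round(1),np.percentile(r,[3,97],axis=0).round(1).tolist())
    k=(q[:,0]>45)&(q[:,0]<75)&(abs(q[:,1])<45)&(z>34);print(' fence',k.sum(),q[k].mean(0).round(1),np.percentile(q[k],[3,97],axis=0).round(1).tolist())
    k=(q[:,0]>78)&(q[:,0]<108)&(z>37);print(' bar',k.sum(),q[k].mean(0).round(1),np.degrees(np.arctan(np.polyfit(q[k][:,1],q[k][:,0],1)[0])).round(1))
show(w,f)
w,f,im=pts('top','mount',[.59,.175]);show(w,f)
print(env.observe()['time_s'],env.observe()['tool_rot'].round(3).tolist(),env.observe()['position'])
E
```

```text
foot 290 (array([ 457.6, -171.6]), array([70.2, 60.5]), 4.8) post 141 (array([ 434.9, -213. ]), array([117.8,  28.4]), 83.4) [ 0.4349 -0.2066  0.0712]
plate 1277 (array([586.5, 180.9]), array([198.1, 145.6]), 10.0)
 rail 64 [ 14.2 -39.8] 21.9 slope deg -1.4 [[-12.2, -47.5], [43.4, -31.1]]
 rail 56 [14.3 37.7] 21.8 slope deg -0.2 [[-15.0, 30.6], [45.1, 47.1]]
 fence 79 [56.9 -1.4] [[51.2, -39.7], [65.1, 42.7]]
 bar 99 [89.5 -0.7] -0.0
plate 2444 (array([589.4, 182.1]), array([200. , 140.6]), 10.6)
 rail 79 [ 12.8 -39.5] 22.0 slope deg 0.9 [[-14.8, -46.2], [42.2, -32.8]]
 rail 90 [13.2 38.8] 21.6 slope deg -0.8 [[-14.9, 32.3], [44.0, 45.7]]
 fence 127 [61.  -0.3] [[55.4, -38.8], [66.7, 39.0]]
 bar 174 [94.2  0.1] 0.1
1.3 [[-0.892, 0.453, 0.0], [0.453, 0.892, -0.0], [-0.0, 0.0, -1.0]] [0.2489755  0.49040424 0.23133329]
```

```bash
cat > g.py <<'E'
import sys
from h import *
from scipy.spatial.transform import Rotation as Ro
def go(x,y,z,yaw):
    o=env.observe();R=np.array(o['tool_rot']);t=np.radians(yaw);c,s=np.cos(t),np.sin(t)
    D=np.array([[s,c,0],[-c,s,0],[0,0,-1.]])  # y axis at yaw, z down
    print(np.round(o['time_s'],2),np.round(o['position'],4),'yaw',np.degrees(np.arctan2(R[1,1],R[0,1])).round(2),'F',np.round(o['ft_force'],1),'w',o['grip_width'],'gf',o['gripper_force'])
    print('cm',(R.T@(np.array([x,y,z])-o['position'])*100).round(2),'rv',Ro.from_matrix(R.T@D).as_rotvec(degrees=True).round(2))
if __name__=='__main__': go(*map(float,sys.argv[1:]))
E
python3 g.py .4394 -.1717 .2 4.5
```

```text
1.3 [0.249  0.4904 0.2313] yaw 63.09 F [-0.3 -0.3  0.7] w 0.0855404748986544 gf 0.0Traceback (most recent call last):
  File "g.py", line 9, in <module>
    if __name__=='__main__': go(*map(float,sys.argv[1:]))
                             ~~^^^^^^^^^^^^^^^^^^^^^^^^^^
  File "g.py", line 8, in go
    print('cm',(R.T@(np.array([x,y,z])-o['position'])*100).round(2),'rv',Ro.from_matrix(R.T@D).as_rotvec(degrees=True).round(2))
                                                                         ~~~~~~~~~~~~~~^^^^^^^
  File "scipy/spatial/transform/_rotation.pyx", line 1143, in scipy.spatial.transform._rotation.Rotation.from_matrix
ValueError: Non-positive determinant (left-handed or null coordinate frame) in rotation matrix 0: [[-5.21206309e-01 -8.53430713e-01  3.88580982e-05]
 [-8.53430714e-01  5.21206309e-01 -2.71854655e-06]
 [ 1.79329948e-05  3.45796181e-05  9.99999999e-01]].
```

```bash
sed -i 's/\[\[s,c,0\],\[-c,s,0\]/[[-s,c,0],[c,s,0]/' g.py; python3 g.py .4394 -.1717 .2 4.5
```

```text
1.3 [0.249  0.4904 0.2313] yaw 63.09 F [-0.3 -0.3  0.7] w 0.0855404748986544 gf 0.0
cm [-46.95 -50.42   3.14] rv [ 0.    0.   58.59]
```

Call:
jog_arm:
  targets:
    - [-47, -50.4, 3.1, 0, 0, 58.6]
    - [-47, -50.4, 3.1, 0, 0, 58.6]
    - [-47, -50.4, 3.1, 0, 0, 58.6]
    - [-47, -50.4, 3.1, 0, 0, 58.6]
    - [-47, -50.4, 3.1, 0, 0, 58.6]
    - [-47, -50.4, 3.1, 0, 0, 58.6]
    - [-47, -50.4, 3.1, 0, 0, 58.6]
    - [-47, -50.4, 3.1, 0, 0, 58.6]
  hand: 0.8

```text
time_s: 1.97
position: [0.3412, 0.1686, 0.2165]
tool_rot: [[-0.095, 0.995, 0.001], [0.995, 0.095, 0.0], [0.0, 0.001, -1.0]]
ft_force: [1.5, -0.2, 0.1]
grip_width: 0.0685
gripper_force: 0.0
```

```bash
python3 g.py .4394 -.1717 .12 4.5
```

```text
1.97 [0.3412 0.1686 0.2165] yaw 5.46 F [ 1.5 -0.2  0.1] w 0.06845899460754216 gf 0.0
cm [-34.81   6.53   9.66] rv [ 0.05 -0.    0.96]
```

Call:
jog_arm:
  targets:
    - [-33, 6.3, 3, 0, 0, 0]
    - [-33, 6.3, 6, 0, 0, 0]
    - [-33, 6.3, 6, 0, 0, 0]
    - [-33, 6.3, 6, 0, 0, 0]
    - [-33, 6.3, 6, 0, 0, 0]
    - [-33, 6.3, 6, 0, 0, 0]
    - [-33, 6.3, 6, 0, 0, 0]
    - [-33, 6.3, 6, 0, 0, 0]

```text
time_s: 2.63
position: [0.435, -0.1462, 0.1576]
tool_rot: [[-0.1, 0.995, 0.0], [0.995, 0.1, -0.0], [-0.0, 0.0, -1.0]]
ft_force: [2.2, 0.4, 0.1]
grip_width: 0.0682
gripper_force: 0.0
```

Call:
jog_arm:
  targets:
    - [0, 0, 0, 0, 0, 0]
    - [0, 0, 0, 0, 0, 0]
    - [0, 0, 0, 0, 0, 0]
    - [0, 0, 0, 0, 0, 0]

```text
time_s: 2.97
position: [0.4347, -0.1429, 0.1581]
tool_rot: [[-0.102, 0.995, 0.0], [0.995, 0.102, 0.0], [0.0, 0.0, -1.0]]
ft_force: [0.1, -0.7, 0.5]
grip_width: 0.0682
gripper_force: 0.0
```

```bash
python3 g.py .4394 -.1717 .032 4.5; python3 - <<'E'
from m import *
im=cam('side');f=im['frame'][190:330,220:420];save('hov.png',cv2.resize(f,None,fx=4,fy=4,interpolation=3))
E
```

```text
2.97 [ 0.4347 -0.1429  0.1581] yaw 5.85 F [ 0.1 -0.7  0.5] w 0.0681594197192259 gf 0.0
cm [-2.91  0.18 12.61] rv [ 0.01 -0.    1.35]
```

View pics/hov.png

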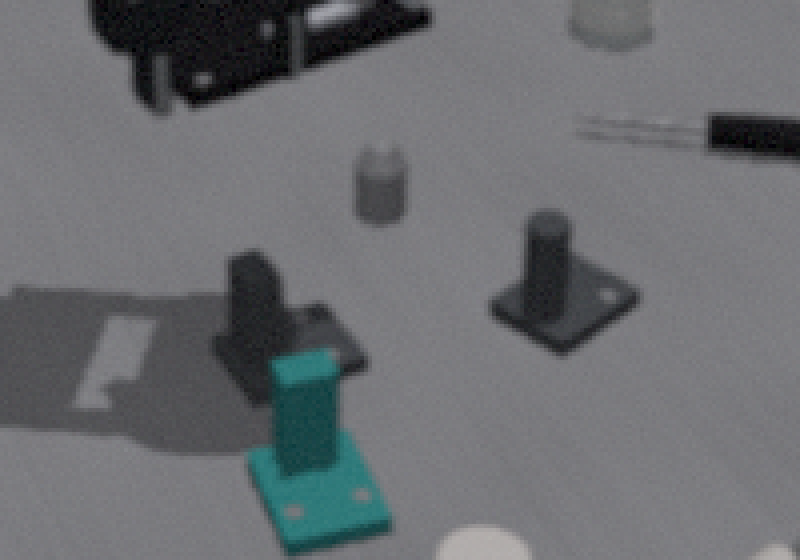

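The close crop confirms the choice: the square-edged dark post is at side pixel (265,284), the round pillar is at (255,357), and the turquoise one is in front. Next I go down.

Call:
jog_arm:
  targets:
    - [-2.9, 0.2, 1, 0, 0, 1.3]
    - [-2.9, 0.2, 4, 0, 0, 1.3]
    - [-2.9, 0.2, 6.5, 0, 0, 1.3]
    - [-2.9, 0.2, 9, 0, 0, 1.3]
    - [-2.9, 0.2, 11, 0, 0, 1.3]
    - [-2.9, 0.2, 12.3, 0, 0, 1.3]
    - [-2.9, 0.2, 12.6, 0, 0, 1.3]
    - [-2.9, 0.2, 12.6, 0, 0, 1.3]

```text
time_s: 3.68
position: [0.4398, -0.1717, 0.0318]
tool_rot: [[-0.079, 0.997, -0.001], [0.997, 0.079, 0.001], [0.001, -0.001, -1.0]]
ft_force: [0.6, 0.6, -0.9]
grip_width: 0.0682
gripper_force: 0.0
```

Call:
jog_arm:
  targets:
    - [0, 0, 0, 0, 0, 0]
    - [0, 0, 0, 0, 0, 0]
    - [0, 0, 0, 0, 0, 0]
    - [0, 0, 0, 0, 0, 0]
    - [0, 0, 0, 0, 0, 0]
    - [0, 0, 0, 0, 0, 0]
    - [0, 0, 0, 0, 0, 0]
    - [0, 0, 0, 0, 0, 0]
  hand: 0
  newtons: 80

```text
time_s: 4.35
position: [0.4401, -0.1728, 0.0327]
tool_rot: [[-0.078, 0.997, 0.001], [0.997, 0.078, -0.001], [-0.001, 0.001, -1.0]]
ft_force: [-1.5, -0.1, 5.9]
grip_width: 0.0194
gripper_force: 78.6
```

```bash
python3 g.py .4394 -.1717 .16 4.5
```

```text
4.35 [ 0.4401 -0.1728  0.0327] yaw 4.49 F [-1.5 -0.1  5.9] w 0.019389336271364133 gf 78.64193558692932
cm [  0.1   -0.05 -12.73] rv [ 0.06  0.06 -0.01]
```

Call:
jog_arm:
  targets:
    - [0, 0, -0.5, 0, 0, 0]
    - [0, 0, -2, 0, 0, 0]
    - [0, 0, -5, 0, 0, 0]
    - [0, 0, -8, 0, 0, 0]
    - [0, 0, -11, 0, 0, 0]
    - [0, 0, -13, 0, 0, 0]
    - [0, 0, -13, 0, 0, 0]
    - [0, 0, -13, 0, 0, 0]

```text
time_s: 5.02
position: [0.4396, -0.1724, 0.162]
tool_rot: [[-0.078, 0.997, 0.001], [0.997, 0.078, -0.001], [-0.001, 0.001, -1.0]]
ft_force: [-0.3, 0.0, -5.2]
grip_width: 0.0191
gripper_force: 79.0
```

```bash
python3 -c "
import numpy as np
t=np.radians(10.5);c,s=np.cos(t),np.sin(t)
for cx in(-5,0,20,30): print(cx,.5882+(cx-20)*.001*c,.1816+(cx-20)*.001*s)"; python3 g.py .5636 .1770 .16 10.5; python3 - <<'E'
from h import *
o=env.observe();P=np.array(o['position']);R=np.array(o['tool_rot'])
for n in('side','top'):
    im=cam(n);r,c=np.mgrid[0:400,0:640];r,c=r.ravel(),c.ravel();k=im['depth'].ravel()>0;w=world(im,r[k],c[k])
    # tool frame
    q=(w-P)@R*1000
    for nm,a,b in(('foot',19-4,19+4.5),):
        m=(q[:,2]>15)&(q[:,2]<24)&(abs(q[:,0])<50)&(abs(q[:,1]-20)<60)
        p=q[m];print(n,len(p),np.percentile(p,[2,50,98],axis=0).round(1).tolist(),cv2.minAreaRect(p[:,:2].astype(np.float32)))
    m=(abs(q[:,0])<45)&(abs(q[:,1]-20)<60)&(q[:,2]>10);print(np.percentile(q[m,2],[5,50,95,100]).round(1))
    save('lift_'+n+'.png',im['frame'])
E
```

```text
-5 0.5636186273109011 0.17704411186269634
0 0.5685349018487209 0.17795528949015707
20 0.5882 0.1816
30 0.5980325490756395 0.18342235525492148
5.02 [ 0.4396 -0.1724  0.162 ] yaw 4.49 F [-0.3  0.  -5.2] w 0.019086167420289606 gf 79.01138663291931
cm [33.86 15.1   0.19] rv [ 0.03  0.03 -6.01]
side 407 [[-28.5, -16.8, 16.4], [-9.0, 23.7, 21.1], [25.5, 51.8, 23.4]] ((-0.9107513427734375, 17.488216400146484), (60.20090103149414, 70.62164306640625), 0.5333222150802612)
[ 19.6 161.3 164.1 165.9]
top 97 [[10.0, 16.5, 19.0], [22.1, 39.8, 21.9], [30.0, 54.8, 23.7]] ((22.450740814208984, 34.827308654785156), (20.10056495666504, 42.28983688354492), 10.51517391204834)
[ 21.2 161.5 164.8 167.1]
```

```bash
python3 g.py .57345 .17887 .12 10.5
```

```text
5.12 [ 0.439  -0.172   0.1604] yaw 4.48 F [-1.4 -0.3 -3.7] w 0.018912331002988888 gf 79.01181221008301
cm [33.92 16.16  4.07] rv [-0.13 -0.12 -6.02]
```

Call:
jog_arm:
  targets:
    - [2.5, 1.2, 0, 0, 0, -1]
    - [6, 2.8, 0, 0, 0, -2]
    - [9.5, 4.5, 0, 0, 0, -3]
    - [13, 6.2, 0, 0, 0, -4]
    - [16.5, 7.9, 0, 0, 0, -5]
    - [20, 9.5, 0, 0, 0, -6]
    - [23.5, 11.2, 0, 0, 0, -6]
    - [27, 12.9, 0, 0, 0, -6]

```text
time_s: 5.78
position: [0.5468, 0.1088, 0.1597]
tool_rot: [[-0.182, 0.983, -0.004], [0.983, 0.182, -0.0], [0.001, -0.004, -1.0]]
ft_force: [0.9, -0.2, -3.9]
grip_width: 0.0192
gripper_force: 79.1
```

Call:
jog_arm:
  targets:
    - [3, 1.3, 0, 0, 0, 0]
    - [5, 2.1, 0, 0, 0, 0]
    - [6.5, 2.6, 1, 0, 0, 0]
    - [6.5, 2.6, 3, 0, 0, 0]
    - [6.5, 2.6, 4, 0, 0, 0]
    - [6.5, 2.6, 4, 0, 0, 0]
    - [6.5, 2.6, 4, 0, 0, 0]
    - [6.5, 2.6, 4, 0, 0, 0]

```text
time_s: 6.45
position: [0.5614, 0.1748, 0.1222]
tool_rot: [[-0.181, 0.983, 0.0], [0.983, 0.181, 0.0], [-0.0, 0.0, -1.0]]
ft_force: [0.2, 0.3, -3.0]
grip_width: 0.0192
gripper_force: 78.8
```

```bash
python3 g.py .57345 .17887 .065 10.5
```

```text
6.45 [0.5614 0.1748 0.1222] yaw 10.43 F [ 0.2  0.3 -3. ] w 0.01915747845131776 gf 78.84031891822815
cm [0.18 1.26 5.72] rv [ 0.02  0.   -0.07]
```

Call:
jog_arm:
  targets:
    - [0.2, 1.3, 1, 0, 0, -0.1]
    - [0.2, 1.3, 3, 0, 0, -0.1]
    - [0.2, 1.3, 4.5, 0, 0, -0.1]
    - [0.2, 1.3, 5.5, 0, 0, -0.1]
    - [0.2, 1.3, 5.7, 0, 0, -0.1]
    - [0.2, 1.3, 5.7, 0, 0, -0.1]
    - [0.2, 1.3, 5.7, 0, 0, -0.1]
    - [0.2, 1.3, 5.7, 0, 0, -0.1]

```text
time_s: 7.12
position: [0.574, 0.1797, 0.0661]
tool_rot: [[-0.184, 0.983, 0.002], [0.983, 0.184, 0.0], [-0.0, 0.002, -1.0]]
ft_force: [-0.1, -0.4, -4.0]
grip_width: 0.0188
gripper_force: 79.1
```

```bash
cat > chk.py <<'E'
from h import *
o=env.observe();P=np.array(o['position']);R=np.array(o['tool_rot'])
a=np.radians(10.5);C=np.array([[np.cos(a),-np.sin(a)],[np.sin(a),np.cos(a)]])
def chk(name):
  L=[]
  for n,ctr in(('side',(.5867,.1809)),('top',(.5894,.1821))):
    im=cam(n);r,c=np.mgrid[0:400,0:640];r,c=r.ravel(),c.ravel();k=im['depth'].ravel()>0;w=world(im,r[k],c[k]);q=(w[:,:2]-ctr)@C*1000;z=w[:,2]*1000
    fz=(P[2]*1000-33+12)
    m=(abs(z-fz)<3)&(abs(q[:,1])<31)&(q[:,0]>-60)&(q[:,0]<52) if fz<30 else (abs(z-fz)<3.5)&(abs(q[:,1])<50)&(q[:,0]>-60)&(q[:,0]<54)
    p=q[m].astype(np.float32);print(n,'foot',len(p),np.percentile(p,[2,98],axis=0).round(1).tolist(),[np.round(v,1) for v in cv2.minAreaRect(p)])
    m=(z>33)&(z<41)&(abs(q[:,1])<41)&(q[:,0]>50)&(q[:,0]<78);print('  fence x',m.sum(),np.percentile(q[m,0],[5,50,95]).round(1) if m.any() else '')
    v=im['frame'];v=v[150:250,200:330] if n=='side' else v[150:260,200:330]
    L.append(cv2.resize(v,(520,290),interpolation=3))
  save(name,np.vstack(L))
E
python3 g.py .57345 .17887 .048 10.5;python3 -c "
from chk import *
chk('hov2.png')"
```

```text
7.12 [0.574  0.1797 0.0661] yaw 10.58 F [-0.1 -0.4 -4. ] w 0.018830791418094517 gf 79.11558508872986
cm [-0.07 -0.08  1.81] rv [0.12 0.01 0.08]
side foot 195 [[-30.9, -27.4], [39.5, 27.8]] [array([4.7, 0.4]), array([60.6, 73. ]), np.float64(90.0)]
  fence x 83 [53.3 58.3 67.3]Traceback (most recent call last):
  File "<string>", line 3, in <module>
    chk('hov2.png')
    ~~~^^^^^^^^^^^^
  File "chk.py", line 10, in chk
    p=q[m].astype(np.float32);print(n,'foot',len(p),np.percentile(p,[2,98],axis=0).round(1).tolist(),[np.round(v,1) for v in cv2.minAreaRect(p)])
                                                    ~~~~~~~~~~~~~^^^^^^^^^^^^^^^^^
    return _quantile_unchecked(
        a, q, axis, out, overwrite_input, method, keepdims, weights)
    return _ureduce(a,
                    func=_quantile_ureduce_func,
    ...<5 lines>...
                    overwrite_input=overwrite_input,
                    method=method)
    r = func(a, **kwargs)
    result = _quantile(arr,
                       quantiles=q,
    ...<2 lines>...
                       out=out,
                       weights=wgt)
    slices_having_nans = np.isnan(arr[-1, ...])
                                  ~~~^^^^^^^^^
IndexError: index -1 is out of bounds for axis 0 with size 0
```

The side view puts the foot centre at (4.7, 0.4) mm in the mount frame, with no yaw error, so it can go straight down.

Call:
jog_arm:
  targets:
    - [-0.1, -0.1, 0.4, 0, 0, 0]
    - [-0.1, -0.1, 0.8, 0, 0, 0]
    - [-0.1, -0.1, 1.2, 0, 0, 0]
    - [-0.1, -0.1, 1.5, 0, 0, 0]
    - [-0.1, -0.1, 1.7, 0, 0, 0]
    - [-0.1, -0.1, 1.8, 0, 0, 0]
    - [-0.1, -0.1, 1.8, 0, 0, 0]
    - [-0.1, -0.1, 1.8, 0, 0, 0]

```text
time_s: 7.88
position: [0.5727, 0.1786, 0.0469]
tool_rot: [[-0.184, 0.983, 0.0], [0.983, 0.184, 0.0], [-0.0, 0.0, -1.0]]
ft_force: [-0.1, 1.3, -3.7]
grip_width: 0.0186
gripper_force: 79.3
```

Call:
jog_arm:
  targets:
    - [0, 0, 0.1, 0, 0, 0]
    - [0, 0, 0.1, 0, 0, 0]

```text
time_s: 8.05
position: [0.573, 0.1786, 0.0468]
tool_rot: [[-0.184, 0.983, 0.001], [0.983, 0.184, 0.0], [-0.0, 0.001, -1.0]]
ft_force: [-1.6, -0.9, 4.7]
grip_width: 0.0189
gripper_force: 80.3
```

Call:
jog_arm:
  targets:
    - [0, 0.2, 0, 0, 0, 0]
    - [0, 0.4, 0, 0, 0, 0]
    - [0, 0.6, 0, 0, 0, 0]
    - [0, 0.8, 0, 0, 0, 0]
    - [0, 1.0, 0, 0, 0, 0]
    - [0, 1.2, 0, 0, 0, 0]
    - [0, 1.4, 0, 0, 0, 0]
    - [0, 1.4, 0, 0, 0, 0]

```text
time_s: 8.72
position: [0.5872, 0.1812, 0.0468]
tool_rot: [[-0.184, 0.983, 0.002], [0.983, 0.184, 0.0], [-0.0, 0.002, -1.0]]
ft_force: [-0.7, 0.6, 4.3]
grip_width: 0.0189
gripper_force: 80.7
```

Call:
jog_arm:
  targets:
    - [0, 0.1, 0, 0, 0, 0]
    - [0, 0.2, 0, 0, 0, 0]
    - [0, 0.3, 0, 0, 0, 0]
    - [0, 0.4, 0, 0, 0, 0]
    - [0, 0.5, 0, 0, 0, 0]
    - [0, 0.5, 0, 0, 0, 0]

```text
time_s: 9.22
position: [0.5914, 0.182, 0.0468]
tool_rot: [[-0.184, 0.983, 0.0], [0.983, 0.184, -0.0], [-0.0, 0.0, -1.0]]
ft_force: [-4.5, -0.0, 6.9]
grip_width: 0.0192
gripper_force: 80.9
```

```bash
sed -i "s/.*print(n,'foot'.*/    p=q[m].astype(np.float32);print(n,'foot',len(p),[np.round(v,1) for v in cv2.minAreaRect(p)] if len(p)>9 else '')/" chk.py; python3 g.py .57345 .17887 .046 10.5;python3 -c "
from chk import *
chk('slide.png')"
```

```text
9.22 [0.5914 0.182  0.0468] yaw 10.6 F [-4.5 -0.   6.9] w 0.019193745875295442 gf 80.8639669418335
cm [ 0.02 -1.82  0.08] rv [0.02 0.02 0.1 ]
side foot 166 [array([18.4, -0.8]), array([58. , 67.9]), np.float64(87.7)]
  fence x 79 [56.  61.2 68.5]
top foot 0 
  fence x 0
```

View pics/slide.png

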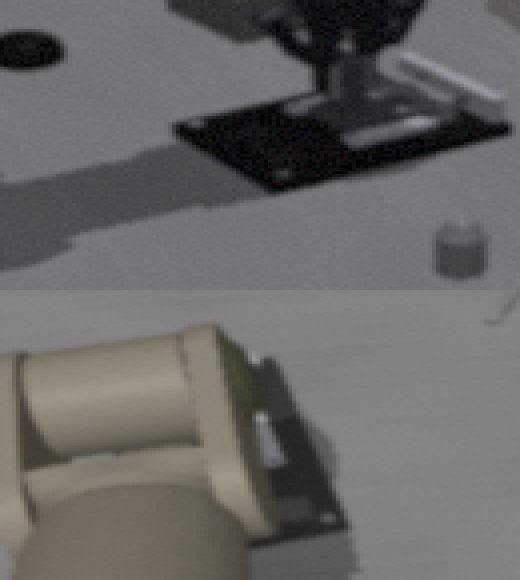

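The picture shows the foot lying between the rails and touching the fence, which has moved about 3 mm (near pixel (455,105) in the upper half). I'll push about 7 mm further.

Call:
jog_arm:
  targets:
    - [0, 0.1, 0, 0, 0, 0]
    - [0, 0.2, 0, 0, 0, 0]
    - [0, 0.3, 0, 0, 0, 0]
    - [0, 0.4, 0, 0, 0, 0]
    - [0, 0.5, 0, 0, 0, 0]
    - [0, 0.6, 0, 0, 0, 0]
    - [0, 0.7, 0, 0, 0, 0]
    - [0, 0.7, 0, 0, 0, 0]

```text
time_s: 9.98
position: [0.5971, 0.183, 0.0468]
tool_rot: [[-0.184, 0.983, -0.002], [0.983, 0.184, -0.001], [-0.001, -0.003, -1.0]]
ft_force: [-10.2, -2.9, 11.1]
grip_width: 0.0192
gripper_force: 81.4
```

Call:
jog_arm:
  targets:
    - [0, 0, 0, 0, 0, 0]
    - [0, 0, 0, 0, 0, 0]
    - [0, 0, 0, 0, 0, 0]
    - [0, 0, 0, 0, 0, 0]

```text
time_s: 10.32
position: [0.5971, 0.183, 0.0468]
tool_rot: [[-0.184, 0.983, -0.002], [0.983, 0.184, -0.001], [-0.001, -0.002, -1.0]]
ft_force: [-9.5, -2.2, 10.7]
grip_width: 0.0195
gripper_force: 81.4
```

```bash
python3 g.py .57345 .17887 .046 10.5;python3 -c "
from chk import *
chk('press.png')
for i in range(4): env.get_image('side');o=env.observe();print(np.round(o['ft_force'],1),np.round(o['wrist_torque'],2))
im=cam('side');save('press2.png',cv2.resize(im['frame'][160:210,270:350],None,fx=9,fy=9,interpolation=3))"
```

```text
10.32 [0.5971 0.183  0.0468] yaw 10.62 F [-9.5 -2.2 10.7] w 0.019482796502477764 gf 81.43316388130188
cm [ 0.03 -2.4   0.09] rv [-0.14  0.03  0.12]
side foot 148 [array([21.2, -0.4]), array([58.4, 59.1]), np.float64(88.6)]
  fence x 79 [62.1 66.3 74.8]
top foot 0 
  fence x 0 
[-10.4  -3.2  11.4] [-0.49  1.47  0.13]
[-10.6  -4.2  10.7] [-0.43  1.4   0.1 ]
[-10.9  -3.6  11. ] [-0.55  1.4   0.12]
[-10.8  -3.8  11.2] [-0.46  1.4   0.11]
```

View pics/press2.png

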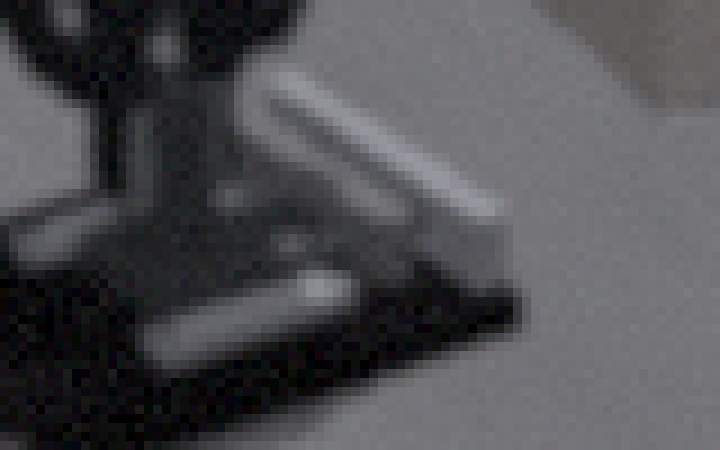

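The fence is flush on the toe and about 8 to 9 mm in. One more millimetre, then hold.

Call:
jog_arm:
  targets:
    - [0, 0.1, 0, 0, 0, 0]
    - [0, 0.1, 0, 0, 0, 0]
    - [0, 0.1, 0, 0, 0, 0]
    - [0, 0.1, 0, 0, 0, 0]
    - [0, 0.1, 0, 0, 0, 0]
    - [0, 0.1, 0, 0, 0, 0]
    - [0, 0.1, 0, 0, 0, 0]
    - [0, 0.1, 0, 0, 0, 0]

```text
time_s: 11.33
position: [0.5978, 0.1831, 0.0469]
tool_rot: [[-0.184, 0.983, -0.003], [0.983, 0.184, -0.001], [-0.001, -0.003, -1.0]]
ft_force: [-11.5, -3.6, 11.8]
grip_width: 0.0194
gripper_force: 81.6
```

Call:
jog_arm:
  targets:
    - [0, 0, 0, 0, 0, 0]
    - [0, 0, 0, 0, 0, 0]
    - [0, 0, 0, 0, 0, 0]
    - [0, 0, 0, 0, 0, 0]
    - [0, 0, 0, 0, 0, 0]
    - [0, 0, 0, 0, 0, 0]
    - [0, 0, 0, 0, 0, 0]
    - [0, 0, 0, 0, 0, 0]

```text
time_s: 12.0
position: [0.5978, 0.1831, 0.0469]
tool_rot: [[-0.184, 0.983, -0.003], [0.983, 0.184, -0.001], [-0.001, -0.003, -1.0]]
ft_force: [-12.5, -3.7, 11.7]
grip_width: 0.0188
gripper_force: 81.6
```

Call:
jog_arm:
  targets:
    - [0, 0, 0, 0, 0, 0]
    - [0, 0, 0, 0, 0, 0]
    - [0, 0, 0, 0, 0, 0]
    - [0, 0, 0, 0, 0, 0]
    - [0, 0, 0, 0, 0, 0]
    - [0, 0, 0, 0, 0, 0]
    - [0, 0, 0, 0, 0, 0]
    - [0, 0, 0, 0, 0, 0]

```text
time_s: 12.67
position: [0.5978, 0.1831, 0.0469]
tool_rot: [[-0.184, 0.983, -0.003], [0.983, 0.184, -0.001], [-0.001, -0.003, -1.0]]
ft_force: [-11.5, -3.8, 12.1]
grip_width: 0.019
gripper_force: 81.6
```

Call:
jog_arm:
  targets:
    - [0, 0, 0, 0, 0, 0]
    - [0, 0, 0, 0, 0, 0]
    - [0, 0, 0, 0, 0, 0]
    - [0, 0, 0, 0, 0, 0]
    - [0, 0, 0, 0, 0, 0]
    - [0, 0, 0, 0, 0, 0]
    - [0, 0, 0, 0, 0, 0]
    - [0, 0, 0, 0, 0, 0]

```text
time_s: 13.33
position: [0.5978, 0.1831, 0.0469]
tool_rot: [[-0.184, 0.983, -0.003], [0.983, 0.184, -0.001], [-0.001, -0.003, -1.0]]
ft_force: [-12.4, -3.8, 12.8]
grip_width: 0.0191
gripper_force: 81.6
```

Call:
jog_arm:
  targets:
    - [0, 0, 0, 0, 0, 0]
    - [0, 0, 0, 0, 0, 0]
    - [0, 0, 0, 0, 0, 0]
    - [0, 0, 0, 0, 0, 0]
    - [0, 0, 0, 0, 0, 0]
    - [0, 0, 0, 0, 0, 0]
    - [0, 0, 0, 0, 0, 0]
    - [0, 0, 0, 0, 0, 0]

```text
time_s: 14.0
position: [0.5978, 0.1831, 0.0469]
tool_rot: [[-0.184, 0.983, -0.003], [0.983, 0.184, -0.001], [-0.001, -0.003, -1.0]]
ft_force: [-11.8, -4.4, 11.4]
grip_width: 0.0194
gripper_force: 81.6
```

Call:
jog_arm:
  targets:
    - [0, 0, 0, 0, 0, 0]
    - [0, 0, 0, 0, 0, 0]
    - [0, 0, 0, 0, 0, 0]
    - [0, 0, 0, 0, 0, 0]
    - [0, 0, 0, 0, 0, 0]
    - [0, 0, 0, 0, 0, 0]
    - [0, 0, 0, 0, 0, 0]
    - [0, 0, 0, 0, 0, 0]

```text
time_s: 14.67
position: [0.5978, 0.1831, 0.0469]
tool_rot: [[-0.184, 0.983, -0.003], [0.983, 0.184, -0.001], [-0.001, -0.003, -1.0]]
ft_force: [-10.9, -4.2, 12.0]
grip_width: 0.0188
gripper_force: 81.6
```

Call:
jog_arm:
  targets:
    - [0, 0, 0, 0, 0, 0]
    - [0, 0, 0, 0, 0, 0]
    - [0, 0, 0, 0, 0, 0]
    - [0, 0, 0, 0, 0, 0]
    - [0, 0, 0, 0, 0, 0]
    - [0, 0, 0, 0, 0, 0]
    - [0, 0, 0, 0, 0, 0]
    - [0, 0, 0, 0, 0, 0]

```text
time_s: 15.33
position: [0.5979, 0.1831, 0.0469]
tool_rot: [[-0.184, 0.983, -0.003], [0.983, 0.184, -0.001], [-0.001, -0.003, -1.0]]
ft_force: [-11.8, -4.7, 11.1]
grip_width: 0.0189
gripper_force: 81.6
```

```bash
python3 g.py .57345 .17887 .046 10.5;python3 -c "
from chk import *
chk('press3.png')
im=cam('side')
# fence face top edge direction and gap: fence-top front edge vs foot
r,c=np.mgrid[150:230,250:380];r,c=r.ravel(),c.ravel();k=im['depth'][r,c]>0;w=world(im,r[k],c[k]);q=(w[:,:2]-(.5867,.1809))@C*1000;z=w[:,2]*1000
m=(abs(z-26)<3)&(abs(q[:,1])<28)&(q[:,0]>40)&(q[:,0]<75)
for y in(-20,-10,0,10,20):
    a=q[m&(abs(q[:,1]-y)<5),0];b=q[(z>30)&(z<40)&(abs(q[:,1]-y)<5)&(q[:,0]>50)&(q[:,0]<80),0]
    print(y,a.max().round(1) if len(a) else '',np.percentile(b,[5,50,95]).round(1) if len(b) else '')
"
```

```text
15.33 [0.5979 0.1831 0.0469] yaw 10.62 F [-11.8  -4.7  11.1] w 0.018882444492418056 gf 81.59803748130798
cm [ 0.03 -2.48  0.1 ] rv [-0.17  0.03  0.12]
side foot 137 [array([22.8, -0.4]), array([60.6, 58. ]), np.float64(89.8)]
  fence x 77 [62.1 67.6 75.5]
top foot 0 
  fence x 0 
-20 65.9 [63.  66.3 74.9]
-10 68.9 [58.8 67.9 73.9]
0 66.9 [63.  69.1 73.6]
10 66.4 [63.1 65.6 69.2]
20 65.9 [63.1 65.5 74.2]
```

```bash
python3 -c "
from rig import env
print(env.close_job())"
```

```text
the job is handed in; nothing more can be done
None
```

I handed the job in with the square-post bracket flat between the rails and its toe flush on the fence. It was held there for over 4 s at about 10 N (estimated: 12 N at the wrist less friction), the fence was about 9 mm in of its 18 mm travel, and the grip is still on.

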